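# Brake the cutter, then hold the key carriage off it

## Task

On the key-copying machine in the locksmith's van, first brake the coasting cutter: press the hinged treadle fully down to its stop with the gripper, keep it down for about a second, and let it spring back up. Then take the upright black grip at the end of the machine's sprung carriage arm, swing the arm forward, away from the cutter wheel, until it meets its stop, and finish while still holding it there with the fingers against the spring. Leave the carriage alone until the treadle is back up, and leave the other things on the table where they are.

Things in the scene. Friction and masses are not known exactly. Their poses are not given: they have to be found in the camera images.
- machine: Key-copying machine, fixed to the table: green cast base 200 (x) x 220 (y) x 45 mm high, origin at the centre of its underside, its front faces its own -x, z up. In its frame a motor (top at 134 mm) fills x 8 to 92, y -100 to -25 mm; a bearing block (x 22 to 68, y -31 to -9, top 120 mm) and the steel cutter wheel (x 17 to 73, y 0 to 16 mm, top 128 mm) stand beside it; the base is bare behind the grip.
- pivot (a point): Point on the vertical axis about which the carriage arm swings, at machine frame (-50, -70, 82.5) mm, level with the top of the arm; its z is up. It does not move. A key vise stands on the arm 53 to 83 mm from the pivot axis (top about 126 mm with its wing nut). The stop is a steel pin in front of the arm, 60 mm from the pivot axis (top 90 mm).
- grip (a point): Centre (half-way up) of the upright round black grip at the free end of the carriage arm: 22 mm diameter, 63 mm tall, from 82 to 145 mm above the table, centre 113.5 mm above the table, 130 mm from the pivot axis. Moves with the arm. The steel arm below it is 22 mm wide; its top is at 82 mm. At rest the grip is at machine frame (-18, 56) mm, at the stop at (-95, 52) mm.
- carriage (a joint): Angle of the carriage arm about the pivot, rad: 0 at rest by the cutter (sprung), 0.6 wound forward to its stop; it grows counter-clockwise seen from above, and the grip then moves towards the machine's front (-x of the machine). A spring pushes it back: about 4 N at the grip at rest, 10 N at the stop; let go, it swings back to 0.
- treadle_base: Fixed dark steel foot plate of the brake treadle, 140 (x) x 85 (y) x 12 mm, origin at the centre of its underside. The treadle's hinge runs along its y at x = -55 mm, 32 mm up; the free end of the tread lies towards its +x.
- tread (a point): Where to press: the middle of the tread's top face, 90 mm from the hinge (25 mm short of the free end). The tread is a plain steel plate 115 x 64 x 8 mm with rubber ribs; up, it slopes 0.38 rad and this point is about 69 mm above the table; at the stop it slopes 0.08 rad, this point is about 43 mm up and has moved about 7 mm away from the hinge.
- treadle (a joint): Angle of the treadle, rad: 0 up (sprung), 0.3 fully down on its stop. Pressed at the tread point it takes about 3 N to start and 7 N at the stop; let go, it rises by itself.
- oil: Bystander, to be left alone: small white oil bottle, 44 mm across, 120 mm tall; origin at its underside.
- tape: Bystander, to be left alone: cardboard tape roll lying flat, 92 mm across, 48 mm high; origin at its underside.
- padlock: Bystander, to be left alone: brass padlock lying flat, about 45 x 80 mm, 22 mm high; origin at its underside.
- driver: Bystander, to be left alone: screwdriver with a wooden handle, lying down; origin at its underside.
- brush: Bystander, to be left alone: swarf brush, lying down; origin at its underside.
- blanks: Bystander, to be left alone: open aluminium tray for key blanks, 100 x 75 x 35 mm; origin at its underside.
- cup: Bystander, to be left alone: white mug, 76 mm across, 90 mm tall; origin at its underside.
Things that resemble listed ones, but are neither listed nor needed, are in the scene too. What is shaped like the treadle_base but blue is not meant.

How it is judged:
By the outcome, as a careful person would: the job done as asked, in the order asked, and still so for the second after the job is handed in, while the arm keeps its last pose, push and grip.
It also fails if it takes over 48 s, if anything falls off the work surface, if the arm or the gripper's body presses on something with over 40 N, if the wrist force passes 120 N, or if a joint passes its speed limit or range.

## Robot

A 7-joint arm with a two-finger parallel gripper is mounted at the origin on the work surface. World frame = base frame: x ahead of the robot, y to its left, z up, the work surface at z = 0. Lengths are in mm, angles in rad, forces in N, time in s.
With the tool pointing down it reaches from about 425 to 875 mm from the base axis. Payload 8.4 kg.
Tool frame: the origin (TCP) lies at the very end of the fingers, on their centre line; the grasp point (between the pads) lies 19 mm behind it; z points along the fingers, y is the line along which they close (so a half turn about z gives the same grasp; the last joint's range is limited). The gripper opens to 87 mm and grips with 3 to 60 N. Pads are 19 mm wide; open, the fingers measure 117 mm over their backs; the gripper's body (75 mm by 190 mm) begins 51 mm behind the grasp point.
Start: joints at [1.234, 0.333, 0.04, 1.465, -0.013, 1.343, -0.059], TCP at [153.096, -631.684, 222.546] pointing down, gripper open.
Joint ranges: [-2.58, 2.58], [-0.38, 2.09], [-1.3, 1.39], [0.25, 2.4], [-1.5, 4.64], [0.08, 2.09], [-2.65, 2.65]. Speed limits (rad/s): [2.22, 2.22, 2.79, 2.79, 3.14, 3.14, 3.14].

## Interface

Orientations are given as a unit quaternion [x, y, z, w].
In Python, from bench import bot gives the robot as it stands. The module is installed in compiled form; this text tells all that it offers.
- The arm moves only by the tool step_arm, never from a script. Its argument "moves" is a list of rows, each an object of numbers: "tx", "ty", "tz": the shift along the world's x, y, z each as a share of 800 mm, from -1 to 1; "rx", "ry", "rz": the turn, a rotation vector about the world's x, y, z each as a share of 360 degrees, from -1 to 1; "fingers": the closure, from 0 (fully open) to 1 (shut). In form: [{"tx": .., "ty": .., "tz": .., "rx": .., "ry": .., "rz": .., "fingers": ..}, ...]. A call has 1 to 8 rows; each row is the pose to reach, as a shift and turn from the pose commanded when the call began, turning the shorter way round; what a row does not reach only later rows make up. A row lasts 1/10 s, in which the tool goes at most 50 mm and 8.59 degrees, less where a joint would pass 70% of its speed; a pose out of reach is approached as far as the arm can. A call with a number of a shift or a turn outside -1 to 1 is refused whole. A call with a gripper value outside its range is refused whole. The fingers move at their own pace and stop on an object; "newtons" is the grip in N (left out, the last holds). Time passes only in rows, so rows that repeat a pose let the fingers close. It gives the time, the measured TCP pose, the force, the opening and the grip force at its end, in the units of the state.
- bot.get_obs(): the state, without advancing time (a new reading comes with each control period).
- bot.read_camera(name): name is "scene" or "top" or "wrist"; returns (picture, depth): 400x640x3 uint8, red, green, blue; 400x640 float32, mm along the optical axis (not along the pixel's ray), 0 where there is no reading.
- bot.camera_model(name): a dict with "fovy" (degrees; the focal length in pixels is half the picture's height over the tangent of half this angle, whatever the lens; pixels are square), "cx", "cy" (the principal point, pixels), "k1" (the pictures are not rectified: a ray, as slopes to the right and down, at radius r is drawn at 1 + k1 r^2 times it, then the intrinsics apply), "extrinsics" (4x4, takes a point from camera to world coordinates). Camera axes: x right, y up, looking along -z (the intrinsics and any distortion apply to the point x, -y, -z); pixel columns grow to the right and rows downward; lengths in mm; the calibration is good to about 2 mm. A picture is of the moment at which its call begins: read the wrist's pose just before it. camera_model takes no time and is no camera call; for the wrist camera it gives the pose at the moment of the call.
- bot.close_job(): hands the job in; it is judged then, once.
The state is a dict: "time": time; "qpos": joint angles; "dq": joint speeds; "effort": joint torques, N m; "tool_pos": TCP position; "tool_rot": TCP orientation; "wrist_force": force on the tool from outside, world axes, zero at the start; "torque": the same for the moment, N m; "grip_width": finger opening in mm; "grip_force": force on a finger pad.
Only numpy, scipy, OpenCV 4.12 (cv2) and the standard library are available. Lean on these libraries where they do the work, as an engineer would, in place of code of your own. Each camera call takes 0.05 s, during which the arm holds its last target. There are 200 camera calls.

## Working session

There is one attempt and no reset: what is moved stays moved. The work goes in short steps, Python scripts to look and compute and a tool call to move; the robot and the scene stay as the last step left them, time stands still between calls to the robot, and variables do not carry over. Pictures are saved under pics/ and viewed, at most 10 in all, crops included, and the job is handed in when it is done.

Besides the shell and the picture viewer there is one more tool, called as name(argument=value, ...) on one line, values as JSON. step_arm: Moves the arm, as the interface text tells. Shift numbers are shares of 800 mm and turn numbers shares of 360 degrees, none past 1 either way. Its arguments: {"type":"object","properties":{"moves":{"type":"array","items":{"type":"object","properties":{"tx":{"type":"number","minimum":-1,"maximum":1},"ty":{"type":"number","minimum":-1,"maximum":1},"tz":{"type":"number","minimum":-1,"maximum":1},"rx":{"type":"number","minimum":-1,"maximum":1},"ry":{"type":"number","minimum":-1,"maximum":1},"rz":{"type":"number","minimum":-1,"maximum":1},"fingers":{"type":"number"}}}},"newtons":{"type":"number"}},"required":["moves"]}

```bash
mkdir -p pics; cat > h.py <<'E'
import numpy as np, cv2
from bench import bot
def snap(n):
    m=bot.camera_model(n); p,d=bot.read_camera(n); return m,p,d
def pts(m,d):
    """per-pixel world points from depth"""
    h,w=d.shape; f=h/2/np.tan(np.radians(m["fovy"])/2)
    K=np.array([[f,0,m["cx"]],[0,f,m["cy"]],[0,0,1.]])
    u,v=np.meshgrid(np.arange(w,dtype=float),np.arange(h,dtype=float))
    s=cv2.undistortPoints(np.stack([u,v],-1).reshape(-1,1,2),K,np.array([m["k1"],0,0,0.])).reshape(h,w,2)
    c=np.stack([s[...,0]*d,-s[...,1]*d,-d,np.ones_like(d)],-1)
    return (c@np.array(m["extrinsics"]).T)[...,:3]
E
python3 - <<'E'
from h import *
for n in("top","scene"):
    m,p,d=snap(n); np.savez(n,p=p,d=d,P=pts(m,d)); cv2.imwrite(f"pics/{n}0.png",p[...,::-1])
    print(n,m["fovy"],m["k1"],np.round(m["extrinsics"],2).tolist(),(d>0).mean())
o=bot.get_obs();print(o)
E
```

```text
top 47.24480636506474 -0.015755789012526614 [[-0.0, 0.98, -0.21, 148.64], [-1.0, -0.0, 0.0, 4.69], [0.0, 0.21, 0.98, 1546.4], [0.0, 0.0, 0.0, 1.0]] 0.99594140625
scene 55.797436444646806 0.006469907467319285 [[0.51, -0.58, 0.63, 1187.44], [0.86, 0.35, -0.37, -415.19], [-0.0, 0.73, 0.68, 888.05], [0.0, 0.0, 0.0, 1.0]] 0.9960625
{'time': 0.1, 'qpos': array([ 1.23379853,  0.33386404,  0.03990372,  1.46618615, -0.01336416,
        1.3432845 , -0.05849622]), 'dq': array([-5.35174625e-04, -1.26045881e-04, -2.85464543e-04, -3.56191741e-03,
       -9.29435283e-04, -4.69100504e-04,  6.90195110e-05]), 'effort': array([ 5.50553916e-03, -6.57803822e+01,  1.34072576e+00, -4.04701638e+01,
       -5.97516401e-02,  4.09704144e-02,  1.21686489e-04]), 'tool_pos': array([ 152.96070458, -631.3129296 ,  221.73163837]), 'tool_rot': array([ 9.92941506e-01,  1.18602787e-01, -1.58688907e-04, -7.21133765e-04]), 'wrist_force': array([ 0.1347271 ,  0.40191428, -0.01190239]), 'torque': array([-0.01316254,  0.03280327, -0.00266554]), 'grip_force': 0.0, 'grip_width': 86.96581131018354}
```

View pics/top0.png

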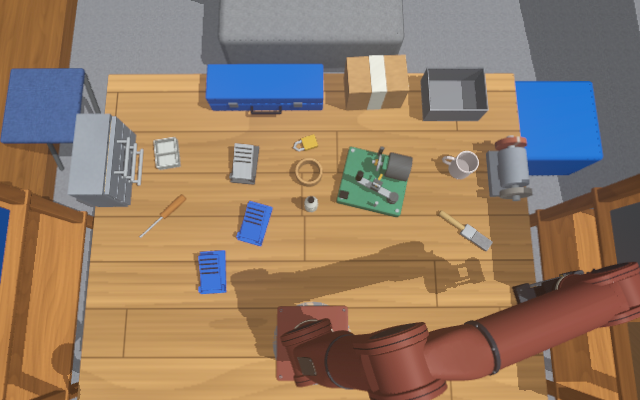

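View pics/scene0.png

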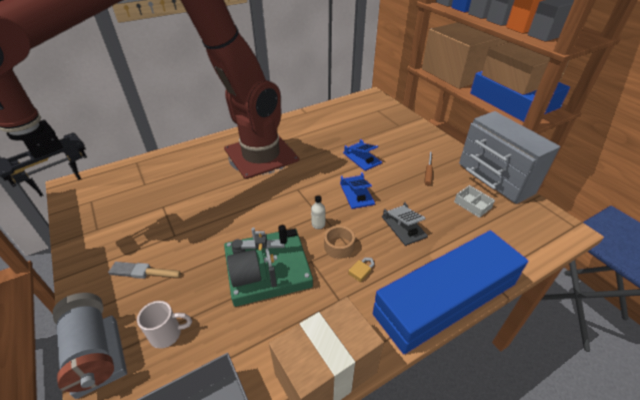

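The three treadle-shaped things in the top view are grey (244,163), blue (255,222) and blue (212,272). Only the grey one is dark steel, so it is the one meant. The machine is at (375,182). I'll confirm both in one enlarged crop and measure them.

```bash
python3 - <<'E'
from h import *
z=np.load("top.npz");p,P=z["p"],z["P"]
c=p[130:230,220:420][...,::-1]; cv2.imwrite("pics/crop1.png",cv2.resize(c,None,fx=4,fy=4,interpolation=cv2.INTER_CUBIC))
hsv=cv2.cvtColor(p,cv2.COLOR_RGB2HSV)
# machine: green top face at z~45
g=cv2.inRange(hsv,(60,80,30),(95,255,255))>0
g&=(abs(P[...,2]-45)<8); g[:130]=0;g[230:]=0
q=P[g][:,:2].astype(np.float32);print("machine",g.sum(),cv2.minAreaRect(q))
# treadle region: non-wood, saturation low
r=np.zeros(g.shape,bool);r[135:190,222:268]=1
t=r&(hsv[...,1]<70)
q=P[t];print("treadle",t.sum(),cv2.minAreaRect(q[:,:2].astype(np.float32)),np.percentile(q[:,2],[2,50,98]))
lo=t&(P[...,2]<20)&(P[...,2]>5);hi=t&(P[...,2]>26)
print("plate",lo.sum(),cv2.minAreaRect(P[lo][:,:2].astype(np.float32)))
q=P[hi];print("tread",hi.sum(),cv2.minAreaRect(q[:,:2].astype(np.float32)))
A=np.c_[q[:,:2],np.ones(len(q))];print("plane",np.linalg.lstsq(A,q[:,2],rcond=None)[0],q.mean(0))
# grip: dark, high
r=np.zeros(g.shape,bool);r[140:220,330:415]=1
b=r&(P[...,2]>135);print("grip top",b.sum(),P[b].mean(0) if b.any() else 0, np.argwhere(b).mean(0), cv2.minAreaRect(P[b][:,:2].astype(np.float32)))
E
```

```text
machine 1937 ((528.6106567382812, -208.65406799316406), (214.03738403320312, 194.94430541992188), 76.00843048095703)
treadle 965 ((389.81219482421875, 161.93247985839844), (560.6663818359375, 131.19064331054688), 19.935401916503906) [ 5.96772431 46.6327363  79.08936521]
plate 262 ((598.1694946289062, 236.64248657226562), (82.78349304199219, 140.9563751220703), 84.16203308105469)
tread 688 ((388.80029296875, 161.68601989746094), (562.6755981445312, 112.67601013183594), 21.850543975830078)
plane [-1.03807019e+00 -2.08762485e+00  1.17184889e+03] [590.54850864 236.78222283  64.50562841]
grip top 110 [ 445.47922608 -163.1546685   497.7284558 ] [168.58181818 377.58181818] ((392.5615539550781, -110.02825927734375), (122.71294403076172, 524.9419555664062), 51.655235290527344)
```

View pics/crop1.png

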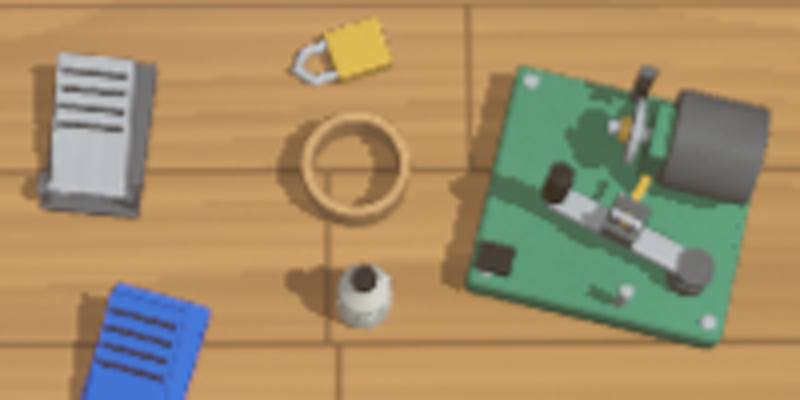

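The crop confirms the grey treadle at crop (100,130), with its ribs and free end up, which is world +x. The machine's black grip is at crop (558,183), the pivot at (690,270), and the stop pin at (625,293). Next I'll refine the numbers, filtering depth outliers and cross-checking with the scene camera.

```bash
python3 - <<'E'
from h import *
R=lambda a:np.array([[np.cos(a),-np.sin(a)],[np.sin(a),np.cos(a)]])
M=np.array([528.6,-208.7]);am=np.radians(-14);T=np.array([598.2,236.6]);at=np.radians(-5.9)
grip=M+R(am)@[-18,56];print("grip pred",grip,"stop",M+R(am)@[-95,52],"pivot",M+R(am)@[-50,-70])
print("tread",T+R(at)@[27,0],T+R(at)@[34.4,0])
for n in("top","scene"):
    z=np.load(n+".npz");p,P=z["p"],z["P"]
    hsv=cv2.cvtColor(p,cv2.COLOR_RGB2HSV);g=cv2.inRange(hsv,(60,80,30),(95,255,255))>0
    g&=(abs(P[...,2]-45)<4)&(np.hypot(P[...,0]-M[0],P[...,1]-M[1])<170)
    print(n,"base",cv2.minAreaRect(P[g][:,:2].astype(np.float32)))
    D=np.hypot(P[...,0]-grip[0],P[...,1]-grip[1])
    b=(D<25)&(abs(P[...,2]-145)<5);q=P[b]
    print(" grip top",b.sum(),q.mean(0),np.ptp(q,0))
    L=(P[...,:2]-T)@R(at)   # treadle frame
    r=(abs(L[...,0])<90)&(abs(L[...,1])<60)&(hsv[...,1]<70)
    lo=r&(abs(P[...,2]-12)<5);print(" plate",lo.sum(),cv2.minAreaRect(P[lo][:,:2].astype(np.float32)))
    hi=r&(P[...,2]>40)&(P[...,2]<85);q=P[hi];print(" tread",hi.sum(),cv2.minAreaRect(q[:,:2].astype(np.float32)),np.polyfit(L[hi][:,0],q[:,2],1))
    k=r&(abs(L[...,0]-27)<5);print(" z at tread",np.median(P[k][:,2]))
E
```

```text
grip pred [ 524.68230308 -150.00884521] stop [ 449.00184457 -135.26204215] pivot [ 463.15068099 -264.52460606]
tread [625.05697606 233.82460151] [632.41777691 233.06393673]
top base ((528.6444091796875, -208.65435791015625), (214.02578735351562, 194.9261474609375), 76.03262329101562)
 grip top 31 [ 526.6077575  -149.08474622  144.1691645 ] [20.35909585 19.51642527  8.53736272]
 plate 215 ((598.1694946289062, 236.64248657226562), (82.78349304199219, 140.9563751220703), 84.16203308105469)
 tread 577 ((593.6028442382812, 235.06727600097656), (78.74872589111328, 113.92550659179688), 82.56391906738281) [ 0.37816401 58.40085516]
 z at tread 67.87482268894064
scene base ((535.3905639648438, -211.784423828125), (214.91148376464844, 193.0054168701172), 76.02488708496094)
 grip top 46 [ 528.74265109 -152.7995196   146.04040236] [20.71101899 20.80375376  9.35577517]
 plate 533 ((603.1626586914062, 233.50424194335938), (84.52616882324219, 135.5021514892578), 84.11322021484375)
 tread 385 ((595.8679809570312, 231.40155029296875), (80.48787689208984, 109.74868774414062), 81.99391174316406) [ 0.37870738 59.94833924]
 z at tread 15.724916742247842
```

step_arm(moves=[{"tx": 0.46,"ty": 0.315,"fingers": 1},{"tx": 0.46,"ty": 0.315,"fingers": 1},{"tx": 0.46,"ty": 0.315,"fingers": 1},{"tx": 0.46,"ty": 0.315,"fingers": 1},{"tx": 0.46,"ty": 0.315,"fingers": 1},{"tx": 0.46,"ty": 0.315,"fingers": 1},{"tx": 0.46,"ty": 0.315,"fingers": 1},{"tx": 0.46,"ty": 0.315,"fingers": 1}], newtons=20)

```text
$.moves[0]: bad value
```

step_arm(moves=[{"tx": 0.46,"ty": 0.315,"tz": 0,"rx": 0,"ry": 0,"rz": 0,"fingers": 1},{"tx": 0.46,"ty": 0.315,"tz": 0,"rx": 0,"ry": 0,"rz": 0,"fingers": 1},{"tx": 0.46,"ty": 0.315,"tz": 0,"rx": 0,"ry": 0,"rz": 0,"fingers": 1},{"tx": 0.46,"ty": 0.315,"tz": 0,"rx": 0,"ry": 0,"rz": 0,"fingers": 1},{"tx": 0.46,"ty": 0.315,"tz": 0,"rx": 0,"ry": 0,"rz": 0,"fingers": 1},{"tx": 0.46,"ty": 0.315,"tz": 0,"rx": 0,"ry": 0,"rz": 0,"fingers": 1},{"tx": 0.46,"ty": 0.315,"tz": 0,"rx": 0,"ry": 0,"rz": 0,"fingers": 1},{"tx": 0.46,"ty": 0.315,"tz": 0,"rx": 0,"ry": 0,"rz": 0,"fingers": 1}], newtons=20)

```text
time: 0.9
tool_pos: [484.4, -404.2, 222.3]
tool_rot: [0.993, 0.118, -0.0, -0.0]
wrist_force: [0.2, -0.8, 0.2]
grip_width: 31.0
grip_force: 0.0
```

step_arm(moves=[{"tx": 0.179,"ty": 0.798,"tz": 0,"rx": 0,"ry": 0,"rz": 0,"fingers": 1},{"tx": 0.179,"ty": 0.798,"tz": 0,"rx": 0,"ry": 0,"rz": 0,"fingers": 1},{"tx": 0.179,"ty": 0.798,"tz": 0,"rx": 0,"ry": 0,"rz": 0,"fingers": 1},{"tx": 0.179,"ty": 0.798,"tz": 0,"rx": 0,"ry": 0,"rz": 0,"fingers": 1},{"tx": 0.179,"ty": 0.798,"tz": 0,"rx": 0,"ry": 0,"rz": 0,"fingers": 1},{"tx": 0.179,"ty": 0.798,"tz": 0,"rx": 0,"ry": 0,"rz": 0,"fingers": 1},{"tx": 0.179,"ty": 0.798,"tz": 0,"rx": 0,"ry": 0,"rz": 0,"fingers": 1},{"tx": 0.179,"ty": 0.798,"tz": 0,"rx": 0,"ry": 0,"rz": 0,"fingers": 1}])

```text
time: 1.7
tool_pos: [570.6, -13.5, 222.4]
tool_rot: [0.993, 0.118, -0.0, 0.0]
wrist_force: [0.7, -0.4, -0.6]
grip_width: 0.4
grip_force: 0.0
```

```bash
python3 -c "
from h import *
o=bot.get_obs();print(np.round(o['qpos'],2),o['tool_pos'],o['grip_width'])"
```

```text
[ 0.32  0.2  -0.43  1.64  0.09  1.31 -1.46] [570.56570859 -13.4934841  222.42982477] 0.3556277932486208
```

step_arm(moves=[{"tx": 0.069,"ty": 0.308,"tz": 0,"rx": 0,"ry": 0,"rz": 0,"fingers": 1},{"tx": 0.069,"ty": 0.308,"tz": 0,"rx": 0,"ry": 0,"rz": 0,"fingers": 1},{"tx": 0.069,"ty": 0.308,"tz": 0,"rx": 0,"ry": 0,"rz": 0,"fingers": 1},{"tx": 0.069,"ty": 0.308,"tz": 0,"rx": 0,"ry": 0,"rz": 0,"fingers": 1},{"tx": 0.069,"ty": 0.308,"tz": 0,"rx": 0,"ry": 0,"rz": 0,"fingers": 1},{"tx": 0.069,"ty": 0.308,"tz": -0.12,"rx": 0,"ry": 0,"rz": 0,"fingers": 1},{"tx": 0.069,"ty": 0.308,"tz": -0.12,"rx": 0,"ry": 0,"rz": 0,"fingers": 1},{"tx": 0.069,"ty": 0.308,"tz": -0.12,"rx": 0,"ry": 0,"rz": 0,"fingers": 1}])

```text
time: 2.5
tool_pos: [621.8, 229.4, 119.2]
tool_rot: [0.993, 0.119, -0.006, 0.001]
wrist_force: [-0.9, -0.9, -0.8]
grip_width: 0.3
grip_force: 0.0
```

```bash
python3 - <<'E'
from h import *
o=bot.get_obs();print(np.round(o['qpos'],2),o['tool_pos'],o['wrist_force'])
m,p,d=snap("wrist");P=pts(m,d);cv2.imwrite("pics/w1.png",p[...,::-1])
T=np.array([599,236]);a=-.103;R=np.array([[np.cos(a),-np.sin(a)],[np.sin(a),np.cos(a)]])
L=(P[...,:2]-T)@R;s=cv2.cvtColor(p,cv2.COLOR_RGB2HSV)[...,1]
r=(abs(L[...,0])<90)&(abs(L[...,1])<60)&(s<70)&(P[...,2]>40)&(P[...,2]<85)
print(r.sum(),cv2.minAreaRect(P[r][:,:2].astype(np.float32)))
E
```

```text
[-0.04  0.49 -0.51  1.52  0.25  1.21 -1.93] [621.81594059 229.40897316 119.20520672] [-0.88001012 -0.94731587 -0.79643841]
4542 ((610.7992553710938, 232.93630981445312), (63.90769577026367, 82.00226593017578), 84.16310119628906)
```

View pics/w1.png

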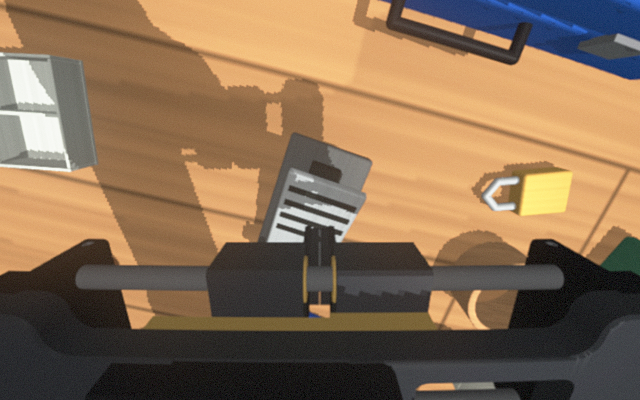

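The picture shows the grey tread below the closed fingers at about (315,210), with its ribs and free end visible and its foot plate beyond. The wrist-view numbers put the press point near (627,231). I'll descend and press.

step_arm(moves=[{"tx": 0.0,"ty": -0.002,"tz": -0.035,"rx": 0,"ry": 0,"rz": 0,"fingers": 1},{"tx": 0.0,"ty": -0.002,"tz": -0.06,"rx": 0,"ry": 0,"rz": 0,"fingers": 1},{"tx": 0.001,"ty": -0.002,"tz": -0.069,"rx": 0,"ry": 0,"rz": 0,"fingers": 1},{"tx": 0.003,"ty": -0.002,"tz": -0.078,"rx": 0,"ry": 0,"rz": 0,"fingers": 1},{"tx": 0.005,"ty": -0.002,"tz": -0.088,"rx": 0,"ry": 0,"rz": 0,"fingers": 1},{"tx": 0.007,"ty": -0.002,"tz": -0.098,"rx": 0,"ry": 0,"rz": 0,"fingers": 1},{"tx": 0.007,"ty": -0.002,"tz": -0.1,"rx": 0,"ry": 0,"rz": 0,"fingers": 1},{"tx": 0.007,"ty": -0.002,"tz": -0.1,"rx": 0,"ry": 0,"rz": 0,"fingers": 1}])

```text
time: 3.35
tool_pos: [633.5, 229.2, 48.3]
tool_rot: [0.993, 0.118, 0.002, -0.0]
wrist_force: [1.7, -2.7, 6.1]
grip_width: 0.3
grip_force: 2.9
```

step_arm(moves=[{"tx": 0,"ty": 0,"tz": -0.005,"rx": 0,"ry": 0,"rz": 0,"fingers": 1},{"tx": 0,"ty": 0,"tz": -0.008,"rx": 0,"ry": 0,"rz": 0,"fingers": 1},{"tx": 0,"ty": 0,"tz": -0.008,"rx": 0,"ry": 0,"rz": 0,"fingers": 1}])

```text
time: 3.65
tool_pos: [634.1, 229.2, 43.8]
tool_rot: [0.993, 0.118, 0.003, 0.0]
wrist_force: [-0.8, -5.2, 16.1]
grip_width: 0.3
grip_force: 7.8
```

step_arm(moves=[{"tx": 0,"ty": 0,"tz": -0.002,"rx": 0,"ry": 0,"rz": 0,"fingers": 1},{"tx": 0,"ty": 0,"tz": -0.002,"rx": 0,"ry": 0,"rz": 0,"fingers": 1},{"tx": 0,"ty": 0,"tz": -0.002,"rx": 0,"ry": 0,"rz": 0,"fingers": 1},{"tx": 0,"ty": 0,"tz": -0.002,"rx": 0,"ry": 0,"rz": 0,"fingers": 1},{"tx": 0,"ty": 0,"tz": -0.002,"rx": 0,"ry": 0,"rz": 0,"fingers": 1},{"tx": 0,"ty": 0,"tz": -0.002,"rx": 0,"ry": 0,"rz": 0,"fingers": 1},{"tx": 0,"ty": 0,"tz": -0.002,"rx": 0,"ry": 0,"rz": 0,"fingers": 1}])

```text
time: 4.35
tool_pos: [634.2, 229.3, 43.4]
tool_rot: [0.993, 0.118, 0.003, 0.0]
wrist_force: [-5.4, -7.3, 26.3]
grip_width: 0.6
grip_force: 12.9
```

step_arm(moves=[{"tx": 0,"ty": 0,"tz": 0,"rx": 0,"ry": 0,"rz": 0,"fingers": 1},{"tx": 0,"ty": 0,"tz": 0,"rx": 0,"ry": 0,"rz": 0,"fingers": 1},{"tx": 0,"ty": 0,"tz": 0,"rx": 0,"ry": 0,"rz": 0,"fingers": 1},{"tx": 0,"ty": 0,"tz": 0,"rx": 0,"ry": 0,"rz": 0,"fingers": 1}])

```text
time: 4.75
tool_pos: [634.2, 229.2, 43.4]
tool_rot: [0.993, 0.118, 0.003, 0.0]
wrist_force: [-4.7, -7.0, 26.0]
grip_width: 0.4
grip_force: 12.9
```

step_arm(moves=[{"tx": 0,"ty": 0,"tz": 0.015,"rx": 0,"ry": 0,"rz": 0,"fingers": 1},{"tx": -0.005,"ty": 0,"tz": 0.03,"rx": 0,"ry": 0,"rz": 0,"fingers": 1},{"tx": -0.008,"ty": 0,"tz": 0.05,"rx": 0,"ry": 0,"rz": 0,"fingers": 1},{"tx": -0.008,"ty": 0,"tz": 0.11,"rx": 0,"ry": 0,"rz": 0,"fingers": 1},{"tx": -0.008,"ty": 0,"tz": 0.17,"rx": 0,"ry": 0,"rz": 0,"fingers": 1},{"tx": -0.008,"ty": 0,"tz": 0.23,"rx": 0,"ry": 0,"rz": 0,"fingers": 1},{"tx": -0.008,"ty": 0,"tz": 0.23,"rx": 0,"ry": 0,"rz": 0,"fingers": 1}])

```text
time: 5.45
tool_pos: [627.1, 231.7, 231.2]
tool_rot: [0.993, 0.119, 0.005, -0.002]
wrist_force: [0.9, 0.2, -0.4]
grip_width: 0.3
grip_force: 0.0
```

```bash
python3 - <<'E'
from h import *
o=bot.get_obs();print(o['time'],o['tool_pos'],o['wrist_force'])
T=np.array([599,236]);a=-.103;R=np.array([[np.cos(a),-np.sin(a)],[np.sin(a),np.cos(a)]])
m,p,d=snap("wrist");P=pts(m,d)
L=(P[...,:2]-T)@R;s=cv2.cvtColor(p,cv2.COLOR_RGB2HSV)[...,1]
r=(abs(L[...,0])<90)&(abs(L[...,1])<28)&(s<70)&(P[...,2]>36)&(P[...,2]<90)
print(r.sum(),np.polyfit(L[r][:,0],P[r][:,2],1),P[r][:,2].max())
E
```

```text
5.45 [627.1356048  231.70484903 231.20012426] [ 0.94261848  0.20050463 -0.41375832]
2966 [ 0.39463356 56.68025728] 78.07286686224586
```

The treadle is back up, with a slope of 0.39. Next I'll go above the grip, turning +48° and opening the fingers.

step_arm(moves=[{"tx": -0.123,"ty": -0.478,"tz": 0,"rx": 0,"ry": 0,"rz": 0.1335,"fingers": 0.1},{"tx": -0.123,"ty": -0.478,"tz": 0,"rx": 0,"ry": 0,"rz": 0.1335,"fingers": 0.1},{"tx": -0.123,"ty": -0.478,"tz": 0,"rx": 0,"ry": 0,"rz": 0.1335,"fingers": 0.1},{"tx": -0.123,"ty": -0.478,"tz": 0,"rx": 0,"ry": 0,"rz": 0.1335,"fingers": 0.1},{"tx": -0.123,"ty": -0.478,"tz": 0,"rx": 0,"ry": 0,"rz": 0.1335,"fingers": 0.1},{"tx": -0.123,"ty": -0.478,"tz": 0,"rx": 0,"ry": 0,"rz": 0.1335,"fingers": 0.1},{"tx": -0.123,"ty": -0.478,"tz": 0,"rx": 0,"ry": 0,"rz": 0.1335,"fingers": 0.1},{"tx": -0.123,"ty": -0.478,"tz": 0,"rx": 0,"ry": 0,"rz": 0.1335,"fingers": 0.1}])

```text
time: 6.3
tool_pos: [527.9, -143.5, 221.7]
tool_rot: [0.858, 0.513, -0.0, -0.001]
wrist_force: [0.6, 0.0, 0.6]
grip_width: 56.7
grip_force: 0.0
```

step_arm(moves=[{"tx": 0,"ty": 0,"tz": 0,"rx": 0,"ry": 0,"rz": 0,"fingers": 0.1},{"tx": 0,"ty": 0,"tz": 0,"rx": 0,"ry": 0,"rz": 0,"fingers": 0.1}])

```text
time: 6.5
tool_pos: [528.4, -143.1, 221.7]
tool_rot: [0.859, 0.511, -0.001, -0.001]
wrist_force: [0.1, 2.3, 0.2]
grip_width: 71.9
grip_force: 0.0
```

```bash
python3 - <<'E'
from h import *
from scipy.spatial.transform import Rotation as Ro
o=bot.get_obs();print(np.round(o['qpos'],2),o['tool_pos'],o['grip_width']);print(Ro.from_quat(o['tool_rot']).as_matrix().round(3).tolist())
m,p,d=snap("wrist");P=pts(m,d);cv2.imwrite("pics/w2.png",p[...,::-1])
b=(np.hypot(P[...,0]-527,P[...,1]+150.5)<25)&(abs(P[...,2]-145)<5);q=P[b]
print(b.sum(),q.mean(0) if b.any() else 0,np.argwhere(b).mean(0) if b.any() else 0,np.ptp(q,0) if b.any() else 0)
if b.any():print(cv2.minEnclosingCircle(q[:,:2].astype(np.float32)))
E
```

```text
[ 0.62  0.16 -0.48  1.7   0.08  1.31 -0.38] [ 528.44524254 -143.07865592  221.67572984] 71.9308104920841
[[0.477, 0.879, -0.002], [0.879, -0.477, 0.001], [-0.0, -0.002, -1.0]]
394 [ 527.83438197 -152.59750309  143.29355044] [211.48984772 323.73350254] [20.82670634 20.24936692  5.22069707]
((527.4495239257812, -153.0995330810547), 10.768685340881348)
```

View pics/w2.png

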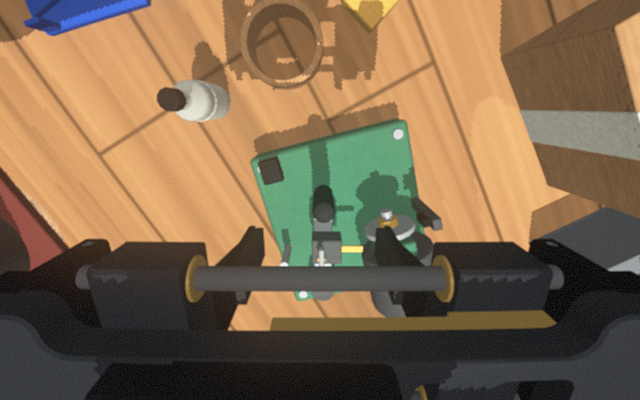

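The picture shows the black grip at (323,205) on the carriage arm, with the bottle and tape clear of it. The grip centre measures about (527.5, -152). I'll narrow the fingers, centre over it and descend.

step_arm(moves=[{"tx": -0.001,"ty": -0.0115,"tz": 0,"rx": 0,"ry": 0,"rz": 0,"fingers": 0.35},{"tx": -0.001,"ty": -0.0115,"tz": -0.04,"rx": 0,"ry": 0,"rz": 0,"fingers": 0.35},{"tx": -0.001,"ty": -0.0115,"tz": -0.06,"rx": 0,"ry": 0,"rz": 0,"fingers": 0.35},{"tx": -0.001,"ty": -0.0115,"tz": -0.075,"rx": 0,"ry": 0,"rz": 0,"fingers": 0.35},{"tx": -0.001,"ty": -0.0115,"tz": -0.08,"rx": 0,"ry": 0,"rz": 0,"fingers": 0.35},{"tx": -0.001,"ty": -0.0115,"tz": -0.08,"rx": 0,"ry": 0,"rz": 0,"fingers": 0.35}])

```text
time: 7.15
tool_pos: [528.8, -150.9, 158.4]
tool_rot: [0.858, 0.513, -0.0, -0.0]
wrist_force: [0.1, 0.1, 0.4]
grip_width: 56.6
grip_force: 0.0
```

step_arm(moves=[{"tx": -0.001,"ty": -0.001,"tz": -0.03,"rx": 0,"ry": 0,"rz": 0,"fingers": 0.35},{"tx": -0.001,"ty": -0.001,"tz": -0.055,"rx": 0,"ry": 0,"rz": 0,"fingers": 0.35},{"tx": -0.001,"ty": -0.001,"tz": -0.07,"rx": 0,"ry": 0,"rz": 0,"fingers": 0.35},{"tx": -0.001,"ty": -0.001,"tz": -0.079,"rx": 0,"ry": 0,"rz": 0,"fingers": 0.35},{"tx": -0.001,"ty": -0.001,"tz": -0.079,"rx": 0,"ry": 0,"rz": 0,"fingers": 0.35},{"tx": -0.001,"ty": -0.001,"tz": -0.079,"rx": 0,"ry": 0,"rz": 0,"fingers": 0.35}])

```text
time: 7.75
tool_pos: [528.5, -152.2, 96.2]
tool_rot: [0.859, 0.513, 0.0, 0.0]
wrist_force: [0.2, 0.6, 0.2]
grip_width: 56.5
grip_force: 0.0
```

Now close with 35 N.

step_arm(moves=[{"tx": 0,"ty": 0,"tz": 0,"rx": 0,"ry": 0,"rz": 0,"fingers": 1},{"tx": 0,"ty": 0,"tz": 0,"rx": 0,"ry": 0,"rz": 0,"fingers": 1},{"tx": 0,"ty": 0,"tz": 0,"rx": 0,"ry": 0,"rz": 0,"fingers": 1},{"tx": 0,"ty": 0,"tz": 0,"rx": 0,"ry": 0,"rz": 0,"fingers": 1},{"tx": 0,"ty": 0,"tz": 0,"rx": 0,"ry": 0,"rz": 0,"fingers": 1},{"tx": 0,"ty": 0,"tz": 0,"rx": 0,"ry": 0,"rz": 0,"fingers": 1}], newtons=35)

```text
time: 8.35
tool_pos: [527.9, -152.2, 95.4]
tool_rot: [0.859, 0.513, -0.0, -0.0]
wrist_force: [-2.0, 0.2, 0.6]
grip_width: 21.4
grip_force: 35.0
```

step_arm(moves=[{"tx": -0.0072,"ty": 0.0037,"tz": 0,"rx": 0,"ry": 0,"rz": 0.008,"fingers": 1},{"tx": -0.0146,"ty": 0.007,"tz": 0,"rx": 0,"ry": 0,"rz": 0.0159,"fingers": 1},{"tx": -0.022,"ty": 0.0099,"tz": 0,"rx": 0,"ry": 0,"rz": 0.0239,"fingers": 1},{"tx": -0.03,"ty": 0.0124,"tz": 0,"rx": 0,"ry": 0,"rz": 0.0318,"fingers": 1},{"tx": -0.0379,"ty": 0.0146,"tz": 0,"rx": 0,"ry": 0,"rz": 0.0398,"fingers": 1},{"tx": -0.0458,"ty": 0.0164,"tz": 0,"rx": 0,"ry": 0,"rz": 0.0477,"fingers": 1},{"tx": -0.0539,"ty": 0.0177,"tz": 0,"rx": 0,"ry": 0,"rz": 0.0557,"fingers": 1},{"tx": -0.0619,"ty": 0.0186,"tz": 0,"rx": 0,"ry": 0,"rz": 0.0637,"fingers": 1}])

```text
time: 9.15
tool_pos: [479.2, -137.0, 95.4]
tool_rot: [0.739, 0.674, 0.001, 0.001]
wrist_force: [6.3, 0.9, -5.0]
grip_width: 21.2
grip_force: 35.0
```

step_arm(moves=[{"tx": -0.008,"ty": 0.0006,"tz": 0,"rx": 0,"ry": 0,"rz": 0.008,"fingers": 1},{"tx": -0.0161,"ty": 0.0008,"tz": 0,"rx": 0,"ry": 0,"rz": 0.0159,"fingers": 1},{"tx": -0.0242,"ty": 0.0005,"tz": 0,"rx": 0,"ry": 0,"rz": 0.0239,"fingers": 1},{"tx": -0.029,"ty": 0.0001,"tz": 0,"rx": 0,"ry": 0,"rz": 0.0286,"fingers": 1},{"tx": -0.0322,"ty": -0.0002,"tz": 0,"rx": 0,"ry": 0,"rz": 0.0318,"fingers": 1},{"tx": -0.0322,"ty": -0.0002,"tz": 0,"rx": 0,"ry": 0,"rz": 0.0318,"fingers": 1},{"tx": -0.0322,"ty": -0.0002,"tz": 0,"rx": 0,"ry": 0,"rz": 0.0318,"fingers": 1}])

```text
time: 9.85
tool_pos: [453.7, -136.7, 95.4]
tool_rot: [0.669, 0.744, 0.001, 0.001]
wrist_force: [6.6, 2.6, -5.2]
grip_width: 21.5
grip_force: 35.0
```

step_arm(moves=[{"tx": -0.003,"ty": -0.0003,"tz": 0,"rx": 0,"ry": 0,"rz": 0.001,"fingers": 1},{"tx": -0.005,"ty": -0.0006,"tz": 0,"rx": 0,"ry": 0,"rz": 0.002,"fingers": 1},{"tx": -0.005,"ty": -0.0006,"tz": 0,"rx": 0,"ry": 0,"rz": 0.002,"fingers": 1},{"tx": -0.005,"ty": -0.0006,"tz": 0,"rx": 0,"ry": 0,"rz": 0.002,"fingers": 1}])

```text
time: 10.25
tool_pos: [451.1, -137.0, 95.5]
tool_rot: [0.664, 0.748, 0.002, 0.002]
wrist_force: [13.7, 2.7, -12.5]
grip_width: 21.2
grip_force: 35.0
```

step_arm(moves=[{"tx": -0.002,"ty": -0.0002,"tz": 0,"rx": 0,"ry": 0,"rz": 0,"fingers": 1},{"tx": -0.004,"ty": -0.0004,"tz": 0,"rx": 0,"ry": 0,"rz": 0,"fingers": 1},{"tx": -0.004,"ty": -0.0004,"tz": 0,"rx": 0,"ry": 0,"rz": 0,"fingers": 1},{"tx": -0.004,"ty": -0.0004,"tz": 0,"rx": 0,"ry": 0,"rz": 0,"fingers": 1}])

```text
time: 10.65
tool_pos: [450.6, -137.0, 95.6]
tool_rot: [0.663, 0.748, 0.004, 0.004]
wrist_force: [30.1, 1.2, -26.5]
grip_width: 21.6
grip_force: 35.1
```

```bash
python3 - <<'E'
from h import *
o=bot.get_obs();print(np.round(o['qpos'],2),o['tool_pos'],o['wrist_force'],o['torque'])
for n in("scene","top"):
    m,p,d=snap(n);np.savez(n+"2",p=p,d=d,P=pts(m,d))
    c=p[180:310,200:360] if n=="scene" else p[130:230,300:420]
    cv2.imwrite(f"pics/{n}2.png",cv2.resize(c[...,::-1],None,fx=4,fy=4,interpolation=cv2.INTER_CUBIC))
E
```

```text
[ 0.73  0.11 -0.55  2.02  0.07  1.01  0.27] [ 450.6493538  -137.03165978   95.57783168] [ 30.09690145   1.22765401 -26.46010067] [ 0.24611712 -5.14384574 -0.11119379]
```

View pics/scene2.png

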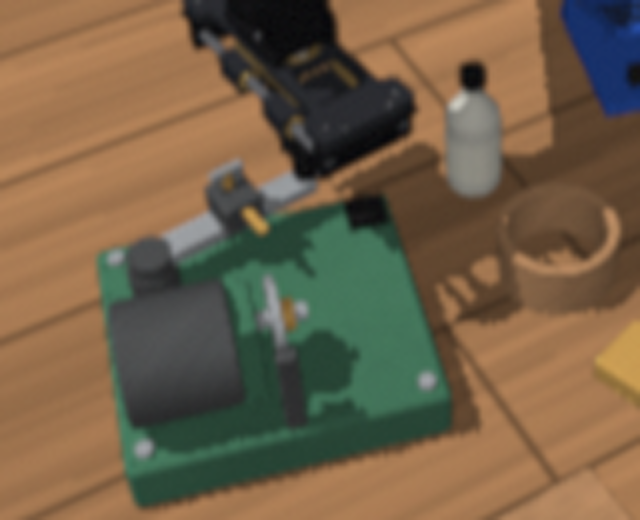

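The picture shows the arm swung to the machine's front with the fingers on the grip at crop (310,165), and the bystanders in place. A 3 mm command gave only 0.5 mm of motion and +16 N, so the carriage is on its stop. I'll ease off a little and hold.

step_arm(moves=[{"tx": 0.002,"ty": 0,"tz": 0,"rx": 0,"ry": 0,"rz": 0,"fingers": 1},{"tx": 0.002,"ty": 0,"tz": 0,"rx": 0,"ry": 0,"rz": 0,"fingers": 1},{"tx": 0.002,"ty": 0,"tz": 0,"rx": 0,"ry": 0,"rz": 0,"fingers": 1},{"tx": 0.002,"ty": 0,"tz": 0,"rx": 0,"ry": 0,"rz": 0,"fingers": 1},{"tx": 0.002,"ty": 0,"tz": 0,"rx": 0,"ry": 0,"rz": 0,"fingers": 1},{"tx": 0.002,"ty": 0,"tz": 0,"rx": 0,"ry": 0,"rz": 0,"fingers": 1}])

```text
time: 11.35
tool_pos: [450.9, -137.0, 95.5]
tool_rot: [0.663, 0.748, 0.003, 0.002]
wrist_force: [21.7, 1.0, -18.6]
grip_width: 21.3
grip_force: 35.1
```

```bash
python3 -c "
from bench import bot
print(bot.close_job())"
```

```text
the job is handed in; nothing more can be done
None
```

I pressed the treadle to its stop for over a second and it sprang back up. The carriage was then swung to its stop and is still held there in the fingers, with the job handed in at about 11.4 s of the 48 s allowed.

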